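# Close the absorber's filter drawer and run its leak test

## Robot

A 6-joint arm with a two-finger parallel gripper is mounted at the origin on the work surface. World frame = base frame: x ahead of the robot, y to its left, z up, the work surface at z = 0. Lengths are in m, angles in rad, forces in N, time in s.
With the tool pointing down it reaches from about 0.3 to 0.875 m from the base axis. Payload 6.4 kg.
Tool frame: the origin (TCP) lies midway between the tips of the shut fingers; the grasp point (between the pads) lies 19 mm behind it; z points along the fingers, y is the line along which they close (so a half turn about z gives the same grasp; the last joint's range is limited). The gripper opens to 85 mm and grips with 20 to 120 N. Pads are 22 mm wide; open, the fingers measure 114 mm over their backs; the gripper's body (76 mm by 85 mm) begins 54 mm behind the grasp point. The pads swing forward as they close: fully open they stand 13 mm farther back than shut.
Start: joints at [1.096, 0.181, 1.607, -0, 1.354, -0.206], TCP at [0.153, 0.554, 0.231] pointing down, gripper open.
Joint ranges: [-2.99, 2.99], [-0.89, 2.07], [0.3, 2.58], [-1.14, 4.28], [0, 2.63], [-3.12, 3.12]. Speed limits (rad/s): [2.57, 2.57, 3.01, 3.14, 3.14, 3.14].

## Interface

Orientations are given as a unit quaternion [w, x, y, z].
In Python, from bench import ctrl, vision, workorder gives the robot as it stands. The module is installed in compiled form; this text tells all that it offers.
- The arm moves only by the tool servo_tool, never from a script. Its argument "steps" is a list of rows, each an object of numbers: "dx", "dy", "dz": the shift along the world's x, y, z as a fraction of full scale; "wx", "wy", "wz": the turn, a rotation vector about the world's x, y, z as a fraction of full scale. A call has exactly 5 rows; each row is the pose to reach, as a shift and turn from the pose commanded when the call began, turning the shorter way round; what a row does not reach only later rows make up. Full scale, the value 1, is 100 mm for a shift and pi rad for a turn. A row lasts 1/12 s, in which the tool goes at most 41.7 mm and 7.16 degrees, less where a joint would pass 70% of its speed; a pose out of reach is approached as far as the arm can. A call with a number of a shift or a turn outside -1 to 1 is refused whole. A call with a gripper value outside its range is refused whole. "jaw" is the opening, from 0 (shut) to 1 (fully open), set as the call begins (left out, the last holds). The fingers move at their own pace and stop on an object; the grip force is fixed at half the most. Time passes only in rows, so rows that repeat a pose let the fingers close, or fill a call up. It gives the time, the measured TCP pose, the force, the opening and the grip force at its end, in the units of the state.
- ctrl.get_obs(): the state, without advancing time (a new reading comes with each control period).
- vision.camera(name): name is "side" or "top"; returns a dict with "frame" (400x640x3 uint8, red, green, blue), "vfov" (degrees; the focal length in pixels is half the picture's height over the tangent of half this angle, whatever the lens; pixels are square), "cx", "cy" (the principal point, pixels), "camera_from_world" (4x4, takes a point from world to camera coordinates). Camera axes: x right, y up, looking along -z (the intrinsics and any distortion apply to the point x, -y, -z); pixel columns grow to the right and rows downward; lengths in m; the calibration is good to about 2 mm. A picture is of the moment at which its call begins. There is no depth.
- workorder.hand_in(): hands the job in; it is judged then, once.
The state is a dict: "time_s": time; "q": joint angles; "dq": joint speeds; "joint_efforts": joint torques, N m; "eef_pos": TCP position; "eef_rot": TCP orientation; "wrist_force": force on the tool from outside, world axes, zero at the start; "torque": the same for the moment, N m; "opening": opening from 0.0 (shut) to 1.0 (fully open); "grasp_force": force on a finger pad.
Only numpy, scipy, OpenCV 4.12 (cv2) and the standard library are available. Lean on these libraries where they do the work, as an engineer would, in place of code of your own. Each camera call takes 0.05 s, during which the arm holds its last target. There are 200 camera calls.

## Task

The filter drawer of the anaesthesia absorber module has been left open: push it home until it clicks past its detent and stays shut. Then start the leak test: press the red button in its yellow guard fully down, hold it down for about a second, and let it spring back up. Do not force anything, and leave the things standing around where they are.

Things in the scene. Friction and masses are not known exactly. Their poses are not given: they have to be found in the camera images.
- module: white and grey absorber module, fixed: a low box 180 (x, drawer shut) x 240 (y) x 100 mm high. Origin: centre of its underside, on the table; -x is the drawer's side, facing the robot; z up. On its top, 10 to 80 mm behind the origin (+x), a black wedge 80 mm wide carries the button; in the rear corner at -y stands a fixed steel stub with a green cap, 46 mm across, 42 mm high.
- filter_drawer (a joint): opening of the drawer (m): 0 shut and seated; slides out along the module's -x, up to 0.110. It runs lightly (1 to 2 N), but a sprung roller stands in its way from 13 to 6 mm before shut (about 7 N to get over it); past that it is drawn in and stays shut, short of that it stays ajar.
- drawer_front (a point): centre of the drawer's flat white front plate (outer, -x face), 50 mm above the table, 90 mm in front of the module's origin when shut. The plate is 234 mm wide (y), 84 mm high (8 to 92 mm above the table), without a handle. Axes as the module's. Behind it the drawer holds two fixed canisters (top 78 mm above the table).
- button_socket (a point): dark collar in the sloping wedge; the button's bright stem comes out of it. Point: centre of its mouth, at (30, 0, 125) mm in the module's frame. Axes as the module's. The axis of stem and button leans 0.6 rad from vertical towards the module's -x. The stem has been pulled out by 0 to 30 mm, differently each time, and no reading tells it: look or feel for it. It gives way only above 120 N.
- test_button (a joint): how far the red button is pressed along its axis (m): 0 released, 0.009 fully down; spring 2 N at first, 6 N fully down. 34 mm across, its flat top 14 mm below the rim of the yellow cup-shaped guard on the stem (54 mm across inside, 62 outside). Along the axis from the socket's mouth, the top lies at 37 mm and the rim at 51 mm, plus what the stem is out.
- ointment: violet and white ointment tube standing on its cap, 42 mm wide, 114 mm high, beside the module; origin at the centre of its underside, z up. Bystander.
- bandage: green bandage roll standing on the rear corner of the module's top at +y, 42 mm across, 45 mm high; origin at the centre of its underside, z up. Bystander.
- vial: amber medicine vial with an aluminium cap, 44 mm across, 70 mm high, beside the module; origin at the centre of its underside, z up. Bystander.
- jar: clear jar with a blue lid, 60 mm across, 75 mm high, beside the module; origin at the centre of its underside, z up. Bystander.
- tape: cream roll of tape lying flat, 80 mm across, 25 mm high, beside the module; origin at the centre of its underside, z up. Bystander.
- cup: small steel cup, 68 mm across, 60 mm high, beside the module; origin at the centre of its underside, z up. Bystander.

How it is judged:
By the outcome, as a careful person would: the job done as asked, in the order asked, and still so for the second after the job is handed in, with the robot touching nothing.
It also fails if it takes over 45 s, if anything falls off the work surface, if the arm or the gripper's body presses on something with over 40 N, if the wrist force passes 120 N, or if a joint passes its speed limit or range.

## Working session

There is one attempt and no reset: what is moved stays moved. The work goes in short steps, Python scripts to look and compute and a tool call to move; the robot and the scene stay as the last step left them, time stands still between calls to the robot, and variables do not carry over. Pictures are saved under pics/ and viewed, at most 10 in all, crops included, and the job is handed in when it is done.

Besides the shell and the picture viewer there is one more tool, called after ">>>" as name(argument=value, ...), one argument or row to a line, values as JSON. servo_tool: Moves the arm, as the interface text tells. Its arguments: {"type":"object","properties":{"steps":{"type":"array","items":{"type":"object","properties":{"dx":{"type":"number"},"dy":{"type":"number"},"dz":{"type":"number"},"wx":{"type":"number"},"wy":{"type":"number"},"wz":{"type":"number"}}}},"jaw":{"type":"number"}},"required":["steps"]}

```bash
mkdir -p pics
cat > h.py <<'E'
import numpy as np,cv2
from bench import ctrl,vision
def cam(n,save=None):
    c=vision.camera(n)
    if save: cv2.imwrite('pics/'+save,cv2.cvtColor(c['frame'],cv2.COLOR_RGB2BGR))
    return c
def f(c): return 200/np.tan(np.radians(c['vfov'])/2)
def proj(c,p):
    q=c['camera_from_world']@np.append(p,1.); return np.array([c['cx']+f(c)*q[0]/-q[2], c['cy']-f(c)*q[1]/-q[2]])
def ray(c,u,v):
    T=c['camera_from_world'];R=T[:3,:3]
    d=R.T@np.array([(u-c['cx'])/f(c),-(v-c['cy'])/f(c),-1]); return -R.T@T[:3,3],d/np.linalg.norm(d)
def onz(c,u,v,z):
    o,d=ray(c,u,v); return o+d*(z-o[2])/d[2]
def tri(r1,r2):
    (a,d),(b,e)=r1,r2
    s=np.linalg.lstsq(np.c_[d,-e],b-a,rcond=None)[0]
    p,q=a+s[0]*d,b+s[1]*e; return (p+q)/2,np.linalg.norm(p-q)
E
python3 - <<'E'
from h import *
for n in('side','top'):
    c=cam(n,n+'1.png'); print({k:v for k,v in c.items() if k!='frame'}, ray(c,320,200))
o=ctrl.get_obs();print(o)
E
```

```text
{'vfov': 53.39489440724313, 'cx': 317.9254858808091, 'cy': 200.10330843005292, 'camera_from_world': array([[ 0.82110708, -0.57076475,  0.00328113, -0.46936534],
       [ 0.37597348,  0.54518601,  0.74927709, -0.32016591],
       [-0.42944978, -0.61400311,  0.6622485 , -0.65318221],
       [ 0.        ,  0.        ,  0.        ,  1.        ]])} (array([ 0.22526413, -0.49440313,  0.67400197]), array([ 0.43382465,  0.61115912, -0.66202772]))
{'vfov': 46.85028366369606, 'cx': 324.35198684457254, 'cy': 197.89481678426816, 'camera_from_world': array([[ 3.69114933e-04, -9.99882217e-01, -1.53432633e-02,
         2.13186229e-02],
       [ 9.93352573e-01, -1.39955959e-03,  1.15103025e-01,
        -5.97390406e-01],
       [-1.15110941e-01, -1.52837563e-02,  9.93235057e-01,
        -1.03995658e+00],
       [ 0.00000000e+00,  0.00000000e+00,  0.00000000e+00,
         1.00000000e+00]])} (array([0.47370105, 0.00458559, 1.10200987]), array([ 0.11057126,  0.02471538, -0.99356084]))
{'time_s': 0.1, 'q': array([ 1.09571155e+00,  1.81460498e-01,  1.60788021e+00, -1.21518566e-05,
        1.35382008e+00, -2.06297923e-01]), 'dq': array([-0.00042174, -0.00023408, -0.00331021,  0.00095286,  0.00011134,
       -0.00095177]), 'joint_efforts': array([ 2.73830692e-04, -4.45874405e+01, -3.52237415e+01, -3.31391257e-04,
        4.17577598e-03, -3.86064062e-05]), 'eef_pos': array([0.15245544, 0.55391376, 0.2304912 ]), 'eef_rot': array([-2.56396229e-04,  1.33987891e-01,  9.90982659e-01, -7.40985534e-04]), 'wrist_force': array([-0.91971644, -0.04090819,  0.36040946]), 'torque': array([-0.03459917, -0.01345075, -0.03340714]), 'grasp_force': 0.0, 'opening': 0.9972585559473536}
```

View pics/side1.png

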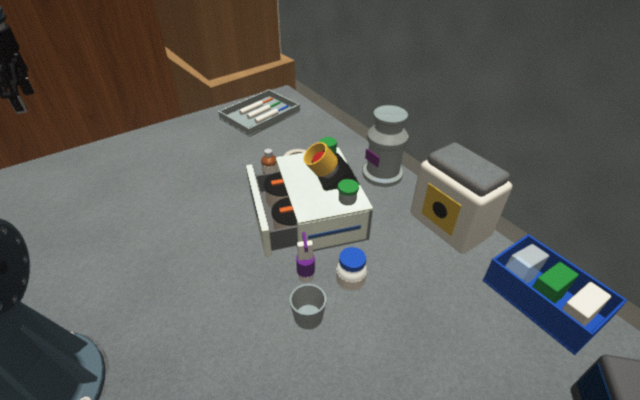

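View pics/top1.png

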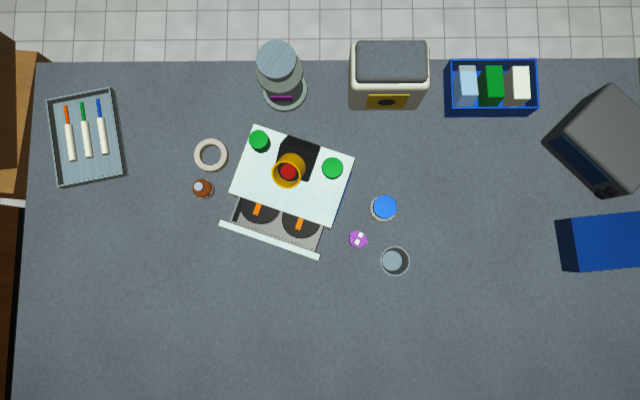

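The side view shows the module around (310,195), its front plate at about (258,215), and the yellow guard at about (320,160). In the top view the module's top corners are at about (253,125), (354,157), (329,227) and (231,192), and the drawer plate runs from (220,224) to (320,257). The guard is at (289,172).

Run:
```python
from h import *
a=cv2.imread('pics/top1.png')[110:270,185:425]; b=cv2.imread('pics/side1.png')[125:285,225:405]
cv2.imwrite('pics/tz.png',cv2.resize(a,None,fx=3.3,fy=3.3,interpolation=cv2.INTER_CUBIC))
cv2.imwrite('pics/sz.png',cv2.resize(b,None,fx=3.7,fy=3.7,interpolation=cv2.INTER_CUBIC))
c=cam('top');s=cam('side')
for p in [(253,125),(354,157),(329,227),(231,192)]: print(onz(c,*p,.1))
for p in [(221,223),(319,257)]: print(onz(c,*p,.092))
for n,k in(('top',c),('side',s)):
    hsv=cv2.cvtColor(k['frame'],cv2.COLOR_RGB2HSV)
    for nm,lo,hi in(('yel',(15,120,80),(32,255,255)),('red',(0,180,80),(5,255,255))):
        m=cv2.inRange(hsv,lo,hi); 
        for x in cv2.findContours(m,0,1)[0]:
            if cv2.contourArea(x)>30: print(n,nm,cv2.boundingRect(x),cv2.contourArea(x),cv2.minAreaRect(x))
```

```text
[0.75381433 0.17931302 0.1       ]
[ 0.68055019 -0.04537025  0.1       ]
[0.5262558  0.00989701 0.1       ]
[0.6031467 0.2249919 0.1      ]
[0.53555993 0.24716077 0.092     ]
[0.46159281 0.03170064 0.092     ]
top yel (295, 218, 9, 12) 48.0 ((298.9036865234375, 223.3211212158203), (5.363827228546143, 11.398133277893066), 16.699243545532227)
top yel (253, 203, 8, 12) 41.5 ((256.869873046875, 208.51370239257812), (4.798686981201172, 11.118908882141113), 20.556045532226562)
top yel (272, 153, 34, 35) 857.0 ((288.18463134765625, 169.67694091796875), (30.016401290893555, 35.97006607055664), 29.744882583618164)
top yel (366, 94, 44, 14) 506.5 ((387.5, 100.5), (13.0, 43.0), 90.0)
top yel (0, 51, 37, 143) 1580.5 ((16.851329803466797, 122.03619384765625), (21.588979721069336, 143.7836151123047), 7.244507789611816)
top red (281, 164, 15, 15) 161.5 ((288.0, 171.0), (14.0, 14.0), 90.0)
side yel (422, 183, 39, 52) 1080.0 ((439.7038269042969, 208.70700073242188), (47.434043884277344, 30.908864974975586), 34.82448959350586)
side yel (304, 142, 34, 35) 762.5 ((320.5, 158.50001525878906), (32.52690887451172, 26.870058059692383), 45.0)
side yel (285, 70, 10, 18) 34.0 ((289.4703063964844, 78.70297241210938), (17.214143753051758, 8.358312606811523), 84.2894058227539)
side yel (165, 41, 129, 55) 1530.0 ((229.67593383789062, 69.27931213378906), (51.49085998535156, 127.03704071044922), 86.84928131103516)
side yel (203, 28, 38, 37) 119.0 ((216.8805389404297, 50.207969665527344), (46.001251220703125, 23.23580551147461), 41.18592834472656)
side yel (249, 18, 30, 27) 97.5 ((264.6232604980469, 32.67123794555664), (21.43499183654785, 28.883445739746094), 65.55604553222656)
side yel (221, 12, 14, 19) 63.0 ((228.61538696289062, 20.576919555664062), (16.086305618286133, 14.144854545593262), 33.690067291259766)
side red (313, 151, 11, 11) 42.0 ((317.0000305175781, 155.5), (4.949747562408447, 13.435027122497559), 45.0)
```

View pics/tz.png

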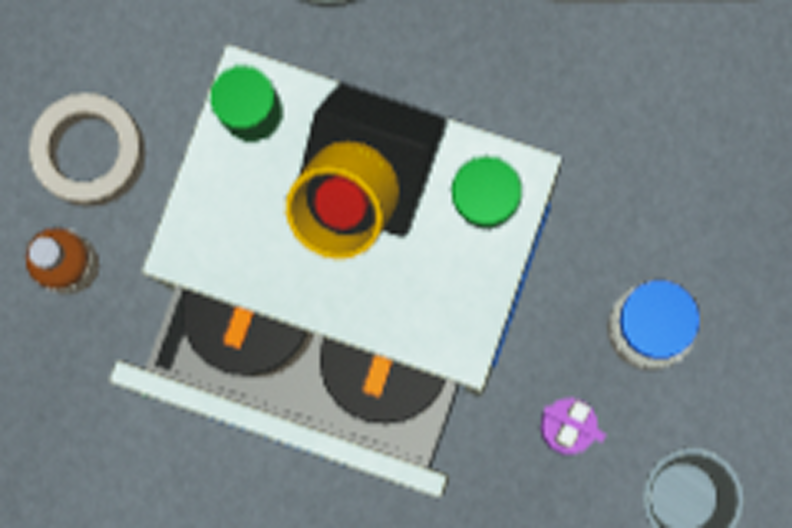

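View pics/sz.png

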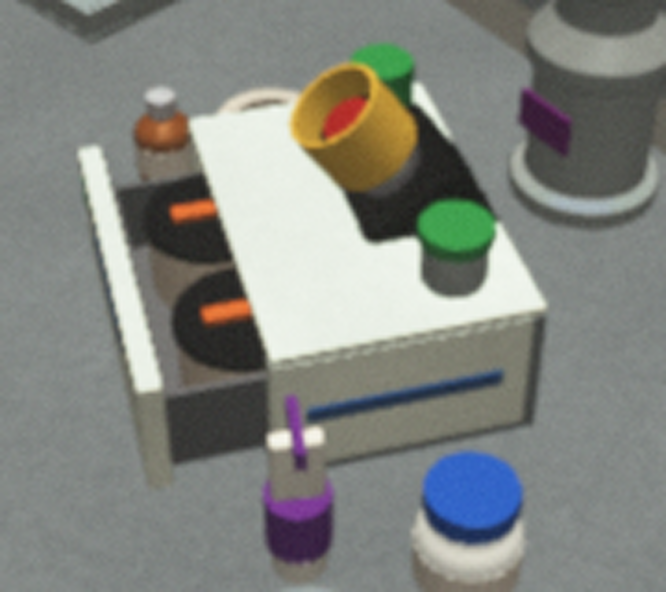

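Crop readings, in full-image pixels. Top view: module top corners at (253.5,123.6), (355,157.6), (330.8,228.2) and (228.9,191.8), plate outer edge from (218.6,224.5) to (319.2,260), rim centre at about (286.5,172.5), button at (288.3,171.5). Side view: rim centre at about (316,153).

```bash
cat >> h.py <<'E'
def zt(u,v): return u/3.3+185-.35,v/3.3+110-.35
def zs(u,v): return u/3.7+225-.35,v/3.7+125-.35
E
python3 - <<'E'
from h import *
c=cam('top');s=cam('side')
P=[onz(c,*zt(*p),.1) for p in[(226,45),(561,157),(481,390),(145,270)]]
RL,RR,FR,FL=P
print(np.array(P).round(4),[np.linalg.norm(P[i]-P[i-1]).round(4) for i in range(4)])
yv=(RL-RR)+(FL-FR); xv=(RL-FL)+(RR-FR)
print('yaw',np.arctan2(-yv[0],yv[1]),np.arctan2(xv[1],xv[0]))
# plate
A,B=[onz(c,*zt(*p),.092) for p in[(111,380),(441,496)]]
d=A-B;print('plate',A,B,np.linalg.norm(d),np.arctan2(-d[0],d[1]))
# side view tri
for t,k in[((226,45),None),((561,157),(545,310)),((481,390),(272,362)),((145,270),(190,118)),((118,362),(80,150)),((446,478),(140,390)),((335,207),(337,104)),((487,190),(456,222))]:
    if k: print(t,tri(ray(c,*zt(*t)),ray(s,*zs(*k))))
yaw=np.arctan2(-yv[0],yv[1]);ex=np.array([np.cos(yaw),np.sin(yaw),0]);ey=np.array([-ex[1],ex[0],0])
O=(RL+RR)/2-ex*.09;O[2]=0
print('O',O,'open',-(A+B-2*O)@ex/2-.09, 'ymid',(A+B-2*O)@ey/2)
m=lambda p:O+ex*p[0]+ey*p[1]+np.array([0,0,p[2]])
for e in(0,.01,.02,.03):
    L=.051+e;r=m((.03-np.sin(.6)*L,0,.125+np.cos(.6)*L));L-=.014;b=m((.03-np.sin(.6)*L,0,.125+np.cos(.6)*L))
    print(e,r,proj(c,r),proj(s,r),proj(c,b),proj(s,b))
E
```

```text
[[ 0.7577  0.1791  0.1   ]
 [ 0.68   -0.0468  0.1   ]
 [ 0.5245  0.0068  0.1   ]
 [ 0.6043  0.2303  0.1   ]] [np.float64(0.1617), np.float64(0.2389), np.float64(0.1646), np.float64(0.2373)]
yaw -0.3372689167067068 -0.3272626735198689
plate [0.53160589 0.25303693 0.092     ] [0.45523671 0.03323852 0.092     ] 0.23268776259724447 -0.33440220093243983
(561, 157) (array([ 0.68044866, -0.04673073,  0.0961024 ]), np.float64(0.0009345312571175157))
(481, 390) (array([0.52527142, 0.00647732, 0.09744202]), np.float64(0.001569024150370536))
(145, 270) (array([0.6042969 , 0.23006903, 0.10096074]), np.float64(0.00020050325205238955))
(118, 362) (array([0.53844469, 0.25170371, 0.08941866]), np.float64(0.011684059673510747))
(446, 478) (array([0.46226709, 0.03215471, 0.09120327]), np.float64(0.010370885138513777))
(335, 207) (array([0.6328225 , 0.09668093, 0.17722615]), np.float64(0.0008715389748270227))
(487, 190) (array([0.64997059, 0.00275366, 0.14268315]), np.float64(6.603717424913988e-05))
O [0.6339586  0.09592374 0.        ] open 0.05824332912074129 ymid -0.0019513078019720298
0 [0.63509404 0.09552557 0.16709212] [287.11111944 172.30628963] [317.07927034 156.46602274] [288.93071873 169.71096106] [320.501612   160.20092062]
0.01 [0.62976573 0.09739404 0.17534547] [285.78225542 174.20167329] [314.59004957 153.74946598] [287.63580058 171.55792708] [318.06445215 157.54117941]
0.02 [0.62443741 0.0992625  0.18359883] [284.42832041 176.13281617] [312.06261432 150.99120469] [286.31677033 173.43928465] [315.59027486 154.84104002]
0.03 [0.61910909 0.10113097 0.19185218] [283.04859815 178.10073988] [309.49607779 148.19027105] [284.97294817 175.35600339] [313.07823031 152.09957502]
```

>>> servo_tool(
  jaw=0,
  steps=[
    {"dx":0.15,"dy":-0.2},
    {"dx":0.3,"dy":-0.4},
    {"dx":0.45,"dy":-0.6},
    {"dx":0.6,"dy":-0.8},
    {"dx":0.73,"dy":-0.98},
  ],
)

```text
$.steps[0]: bad value
```

>>> servo_tool(
  steps=[
    {"dx":0.15,"dy":-0.2,"wx":-0.011,"wy":-0.036,"wz":-0.004},
    {"dx":0.3,"dy":-0.4,"wx":-0.023,"wy":-0.073,"wz":-0.008},
    {"dx":0.45,"dy":-0.6,"wx":-0.034,"wy":-0.109,"wz":-0.012},
    {"dx":0.6,"dy":-0.8,"wx":-0.046,"wy":-0.146,"wz":-0.016},
    {"dx":0.73,"dy":-0.98,"wx":-0.057,"wy":-0.182,"wz":-0.0204},
  ],
)

```text
$.steps[0]: bad value
```

>>> servo_tool(
  steps=[
    {"dx":0.15,"dy":-0.2},
    {"dx":0.3,"dy":-0.4},
    {"dx":0.45,"dy":-0.6},
    {"dx":0.6,"dy":-0.8},
    {"dx":0.73,"dy":-0.98},
  ],
)

```text
$.steps[0]: bad value
```

>>> servo_tool(
  jaw=0,
  steps=[
    {"dx":0.15,"dy":-0.2,"dz":0,"wx":0,"wy":0,"wz":0},
    {"dx":0.3,"dy":-0.4,"dz":0,"wx":0,"wy":0,"wz":0},
    {"dx":0.45,"dy":-0.6,"dz":0,"wx":0,"wy":0,"wz":0},
    {"dx":0.6,"dy":-0.8,"dz":0,"wx":0,"wy":0,"wz":0},
    {"dx":0.73,"dy":-0.98,"dz":0,"wx":0,"wy":0,"wz":0},
  ],
)

```text
time_s: 0.72
eef_pos: [0.2263, 0.4552, 0.2312]
eef_rot: [0.0, 0.134, 0.991, -0.0]
wrist_force: [1.1, 0.2, -0.3]
opening: 0.303
grasp_force: 0.0
```

>>> servo_tool(
  steps=[
    {"dx":0.15,"dy":-0.2,"dz":0,"wx":-0.011,"wy":-0.036,"wz":-0.004},
    {"dx":0.3,"dy":-0.4,"dz":0,"wx":-0.023,"wy":-0.073,"wz":-0.008},
    {"dx":0.45,"dy":-0.6,"dz":0,"wx":-0.034,"wy":-0.109,"wz":-0.012},
    {"dx":0.6,"dy":-0.8,"dz":0,"wx":-0.046,"wy":-0.146,"wz":-0.016},
    {"dx":0.73,"dy":-0.98,"dz":0,"wx":-0.057,"wy":-0.182,"wz":-0.0204},
  ],
)

```text
time_s: 1.13
eef_pos: [0.2997, 0.358, 0.2326]
eef_rot: [0.294, 0.16, 0.941, -0.049]
wrist_force: [0.1, -0.2, -0.6]
opening: -0.002
grasp_force: 0.0
```

>>> servo_tool(
  steps=[
    {"dx":0.15,"dy":-0.2,"dz":0,"wx":0,"wy":0,"wz":0},
    {"dx":0.3,"dy":-0.4,"dz":0,"wx":0,"wy":0,"wz":0},
    {"dx":0.45,"dy":-0.6,"dz":0,"wx":0,"wy":0,"wz":0},
    {"dx":0.6,"dy":-0.8,"dz":0,"wx":0,"wy":0,"wz":0},
    {"dx":0.73,"dy":-0.98,"dz":0,"wx":0,"wy":0,"wz":0},
  ],
)

```text
time_s: 1.55
eef_pos: [0.3721, 0.2594, 0.2314]
eef_rot: [0.291, 0.159, 0.942, -0.05]
wrist_force: [0.1, 0.5, -0.0]
opening: -0.001
grasp_force: 0.0
```

Run:
```python
from h import *
from scipy.spatial.transform import Rotation as R
o=ctrl.get_obs();q=o['eef_rot'];C=R.from_quat(np.r_[q[1:],q[0]])
yaw=-.335;ex=np.array([np.cos(yaw),np.sin(yaw),0]);ey=np.array([-ex[1],ex[0],0])
z=ex*np.sin(.6)-np.array([0,0,np.cos(.6)]);D=R.from_matrix(np.c_[np.cross(ey,z),ey,z])
print(o['eef_pos'],o['q'],C.as_matrix().round(3),((D*C.inv()).as_rotvec()/np.pi).round(4))
```

```text
[0.37213923 0.25942327 0.23137588] [ 0.68787598 -0.23451369  2.1294461  -0.61004321  0.99904009 -0.27525218] [[-0.78   0.329  0.533]
 [ 0.271  0.944 -0.186]
 [-0.564 -0.001 -0.826]] [ 0.0002 -0.0003 -0.0001]
```

>>> servo_tool(
  steps=[
    {"dx":0.15,"dy":-0.2,"dz":-0.2,"wx":0,"wy":0,"wz":0},
    {"dx":0.3,"dy":-0.4,"dz":-0.4,"wx":0,"wy":0,"wz":0},
    {"dx":0.45,"dy":-0.6,"dz":-0.6,"wx":0,"wy":0,"wz":0},
    {"dx":0.6,"dy":-0.8,"dz":-0.8,"wx":0,"wy":0,"wz":0},
    {"dx":0.73,"dy":-0.97,"dz":-0.9,"wx":0,"wy":0,"wz":0},
  ],
)

```text
time_s: 1.97
eef_pos: [0.4441, 0.1616, 0.1391]
eef_rot: [0.29, 0.159, 0.942, -0.05]
wrist_force: [0.7, -0.1, -0.0]
opening: 0.002
grasp_force: 0.0
```

>>> servo_tool(
  steps=[
    {"dx":0,"dy":0,"dz":-0.2,"wx":0,"wy":0,"wz":0},
    {"dx":0,"dy":0,"dz":-0.4,"wx":0,"wy":0,"wz":0},
    {"dx":0,"dy":0,"dz":-0.6,"wx":0,"wy":0,"wz":0},
    {"dx":0,"dy":0,"dz":-0.8,"wx":0,"wy":0,"wz":0},
    {"dx":0,"dy":0,"dz":-0.95,"wx":0,"wy":0,"wz":0},
  ],
)

```text
time_s: 2.38
eef_pos: [0.4442, 0.1631, 0.0448]
eef_rot: [0.29, 0.159, 0.942, -0.05]
wrist_force: [-0.1, 0.3, 0.4]
opening: -0.001
grasp_force: 0.0
```

Run:
```python
from h import *
cam('top','top2.png');s=cam('side')
a=cv2.imread('pics/top2.png')[110:290,185:385]
b=cv2.cvtColor(s['frame'],cv2.COLOR_RGB2BGR)[110:290,180:380]
cv2.imwrite('pics/c2.png',cv2.resize(np.hstack([a,b]),None,fx=2,fy=2))
o=ctrl.get_obs();yaw=-.335;ex=np.array([np.cos(yaw),np.sin(yaw)]);ey=np.array([-ex[1],ex[0]])
d=o['eef_pos'][:2]-[.634,.0959];print(d@ex,d@ey,o['eef_pos'],o['wrist_force'])
```

```text
-0.2024628119522752 6.35735708985341e-05 [0.44281293 0.16252357 0.0437572 ] [-1.32258792 -0.55461489 -0.37013318]
```

View pics/c2.png

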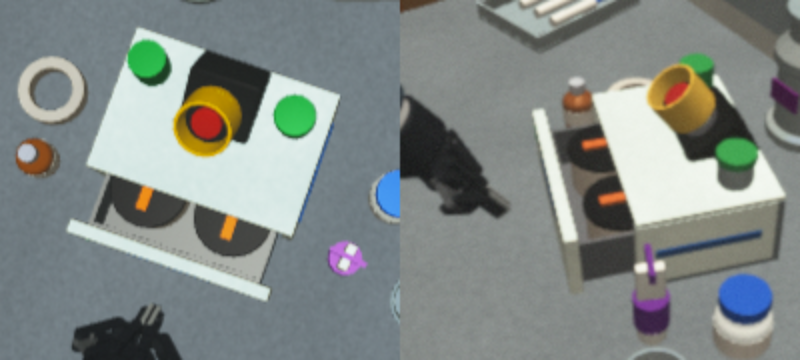

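The fingers stand about 45 mm in front of the plate's centre (crop at (150,315)), and everything else is undisturbed. Next I push along the module's x.

>>> servo_tool(
  steps=[
    {"dx":0.15,"dy":-0.052,"dz":0,"wx":0,"wy":0,"wz":0},
    {"dx":0.3,"dy":-0.105,"dz":0,"wx":0,"wy":0,"wz":0},
    {"dx":0.4,"dy":-0.14,"dz":0,"wx":0,"wy":0,"wz":0},
    {"dx":0.47,"dy":-0.164,"dz":0,"wx":0,"wy":0,"wz":0},
    {"dx":0.53,"dy":-0.185,"dz":0,"wx":0,"wy":0,"wz":0},
  ],
)

```text
time_s: 2.9
eef_pos: [0.4987, 0.1448, 0.0472]
eef_rot: [0.291, 0.16, 0.942, -0.049]
wrist_force: [-1.0, 1.8, 2.3]
opening: 0.001
grasp_force: 0.7
```

>>> servo_tool(
  steps=[
    {"dx":0.06,"dy":-0.021,"dz":0,"wx":0,"wy":0,"wz":0},
    {"dx":0.12,"dy":-0.042,"dz":0,"wx":0,"wy":0,"wz":0},
    {"dx":0.18,"dy":-0.063,"dz":0,"wx":0,"wy":0,"wz":0},
    {"dx":0.24,"dy":-0.084,"dz":0,"wx":0,"wy":0,"wz":0},
    {"dx":0.3,"dy":-0.105,"dz":0,"wx":0,"wy":0,"wz":0},
  ],
)

```text
time_s: 3.32
eef_pos: [0.5281, 0.1343, 0.0463]
eef_rot: [0.291, 0.159, 0.942, -0.05]
wrist_force: [-0.7, -0.2, 1.3]
opening: 0.001
grasp_force: 0.7
```

>>> servo_tool(
  steps=[
    {"dx":0.015,"dy":-0.005,"dz":0,"wx":0,"wy":0,"wz":0},
    {"dx":0.03,"dy":-0.01,"dz":0,"wx":0,"wy":0,"wz":0},
    {"dx":0.045,"dy":-0.016,"dz":0,"wx":0,"wy":0,"wz":0},
    {"dx":0.06,"dy":-0.021,"dz":0,"wx":0,"wy":0,"wz":0},
    {"dx":0.07,"dy":-0.024,"dz":0,"wx":0,"wy":0,"wz":0},
  ],
)

```text
time_s: 3.73
eef_pos: [0.5333, 0.1324, 0.0458]
eef_rot: [0.29, 0.159, 0.942, -0.05]
wrist_force: [-17.9, 6.5, 17.1]
opening: -0.005
grasp_force: 9.6
```

>>> servo_tool(
  steps=[
    {"dx":0.01,"dy":-0.003,"dz":0,"wx":0,"wy":0,"wz":0},
    {"dx":0.02,"dy":-0.007,"dz":0,"wx":0,"wy":0,"wz":0},
    {"dx":0.03,"dy":-0.01,"dz":0,"wx":0,"wy":0,"wz":0},
    {"dx":0.04,"dy":-0.014,"dz":0,"wx":0,"wy":0,"wz":0},
    {"dx":0.04,"dy":-0.014,"dz":0,"wx":0,"wy":0,"wz":0},
  ],
)

```text
time_s: 4.15
eef_pos: [0.5378, 0.1308, 0.0459]
eef_rot: [0.29, 0.159, 0.942, -0.05]
wrist_force: [-1.9, -0.2, 0.4]
opening: -0.001
grasp_force: 0.9
```

>>> servo_tool(
  steps=[
    {"dx":-0.15,"dy":0.052,"dz":0,"wx":0,"wy":0,"wz":0},
    {"dx":-0.3,"dy":0.105,"dz":0.1,"wx":0,"wy":0,"wz":0},
    {"dx":-0.3,"dy":0.105,"dz":0.4,"wx":0,"wy":0,"wz":0},
    {"dx":-0.3,"dy":0.105,"dz":0.7,"wx":0,"wy":0,"wz":0},
    {"dx":-0.3,"dy":0.105,"dz":1.0,"wx":0,"wy":0,"wz":0},
  ],
)

```text
time_s: 4.57
eef_pos: [0.5076, 0.1414, 0.1466]
eef_rot: [0.29, 0.159, 0.943, -0.05]
wrist_force: [1.2, 0.4, -0.5]
opening: -0.002
grasp_force: 0.0
```

>>> servo_tool(
  steps=[
    {"dx":0,"dy":0,"dz":0.3,"wx":0,"wy":0,"wz":0},
    {"dx":0,"dy":0,"dz":0.6,"wx":0,"wy":0,"wz":0},
    {"dx":0,"dy":0,"dz":0.8,"wx":0,"wy":0,"wz":0},
    {"dx":0,"dy":0,"dz":1.0,"wx":0,"wy":0,"wz":0},
    {"dx":0,"dy":0,"dz":1.0,"wx":0,"wy":0,"wz":0},
  ],
)

```text
time_s: 4.98
eef_pos: [0.511, 0.1417, 0.2518]
eef_rot: [0.295, 0.159, 0.941, -0.048]
wrist_force: [1.7, -0.1, 1.3]
opening: 0.002
grasp_force: 0.0
```

Run:
```python
from h import *
cam('top','top3.png');s=cam('side')
a=cv2.imread('pics/top3.png')[110:290,185:385]
b=cv2.cvtColor(s['frame'],cv2.COLOR_RGB2BGR)[110:290,220:420]
cv2.imwrite('pics/c3.png',cv2.resize(np.hstack([a,b]),None,fx=2,fy=2))
o=ctrl.get_obs();print(o['eef_pos'],o['wrist_force'])
```

```text
[0.50883814 0.14109396 0.24671413] [-1.16257843 -0.19030682 -0.76744206]
```

View pics/c3.png

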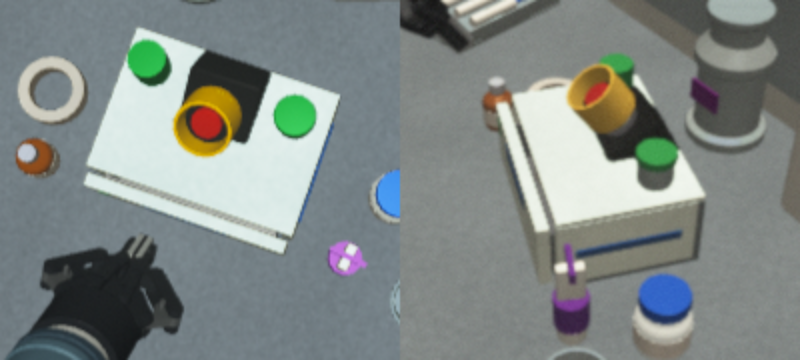

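The drawer now looks nearly shut, with a thin dark line between plate and body. I'll measure the remaining opening.

Run:
```python
from h import *
c=cam('top')
g0=cv2.imread('pics/top1.png',0).astype(np.float32);g=cv2.cvtColor(c['frame'],cv2.COLOR_RGB2GRAY).astype(np.float32)
yaw=-.335;ex=np.array([np.cos(yaw),np.sin(yaw),0]);ey=np.array([-ex[1],ex[0],0]);O=np.array([.634,.0959,0])
xs=np.arange(-.17,-.05,.002)
for nm,G in(('before',g0),('now',g)):
  for z,ys in((.092,(-.06,-.03,.05,.08)),):
    pr=[]
    for x in xs:
        v=[]
        for y in ys:
            u=proj(c,O+ex*x+ey*y+[0,0,z]); v.append(cv2.getRectSubPix(G,(1,1),tuple(map(float,u)))[0,0])
        pr.append(np.mean(v))
    print(nm,[(int(round(x*1000)),int(p)) for x,p in zip(xs,pr)])
```

```text
before [(-170, 122), (-168, 122), (-166, 121), (-164, 121), (-162, 120), (-160, 120), (-158, 121), (-156, 122), (-154, 123), (-152, 122), (-150, 152), (-148, 204), (-146, 224), (-144, 225), (-142, 224), (-140, 224), (-138, 222), (-136, 200), (-134, 161), (-132, 156), (-130, 154), (-128, 147), (-126, 148), (-124, 147), (-122, 147), (-120, 144), (-118, 124), (-116, 93), (-114, 90), (-112, 82), (-110, 70), (-108, 70), (-106, 68), (-104, 61), (-102, 64), (-100, 75), (-98, 84), (-96, 83), (-94, 84), (-92, 84), (-90, 83), (-88, 83), (-86, 83), (-84, 83), (-82, 83), (-80, 84), (-78, 84), (-76, 92), (-74, 150), (-72, 207), (-70, 222), (-68, 223), (-66, 222), (-64, 222), (-62, 222), (-60, 222), (-58, 222), (-56, 223), (-54, 223), (-52, 223)]
now [(-170, 79), (-168, 80), (-166, 79), (-164, 81), (-162, 85), (-160, 94), (-158, 101), (-156, 105), (-154, 109), (-152, 116), (-150, 120), (-148, 124), (-146, 125), (-144, 126), (-142, 126), (-140, 126), (-138, 126), (-136, 126), (-134, 127), (-132, 127), (-130, 127), (-128, 127), (-126, 127), (-124, 128), (-122, 128), (-120, 128), (-118, 127), (-116, 127), (-114, 127), (-112, 128), (-110, 127), (-108, 127), (-106, 127), (-104, 127), (-102, 127), (-100, 125), (-98, 116), (-96, 139), (-94, 201), (-92, 229), (-90, 230), (-88, 230), (-86, 230), (-84, 229), (-82, 217), (-80, 182), (-78, 161), (-76, 159), (-74, 181), (-72, 216), (-70, 228), (-68, 228), (-66, 228), (-64, 227), (-62, 227), (-60, 227), (-58, 228), (-56, 228), (-54, 228), (-52, 229)]
```

The plate's outer edge is at about -95 mm, so roughly 5 mm may be left. I'll go back and press gently to feel for the stop.

>>> servo_tool(
  steps=[
    {"dx":0,"dy":0,"dz":-0.25,"wx":0,"wy":0,"wz":0},
    {"dx":0,"dy":0,"dz":-0.5,"wx":0,"wy":0,"wz":0},
    {"dx":0,"dy":0,"dz":-0.75,"wx":0,"wy":0,"wz":0},
    {"dx":0,"dy":0,"dz":-1.0,"wx":0,"wy":0,"wz":0},
    {"dx":0,"dy":0,"dz":-1.0,"wx":0,"wy":0,"wz":0},
  ],
)

```text
time_s: 5.55
eef_pos: [0.5035, 0.1397, 0.1383]
eef_rot: [0.285, 0.159, 0.944, -0.052]
wrist_force: [-0.5, -0.1, -0.5]
opening: -0.002
grasp_force: 0.0
```

>>> servo_tool(
  steps=[
    {"dx":0,"dy":0,"dz":-0.25,"wx":0,"wy":0,"wz":0},
    {"dx":0,"dy":0,"dz":-0.5,"wx":0,"wy":0,"wz":0},
    {"dx":0,"dy":0,"dz":-0.75,"wx":0,"wy":0,"wz":0},
    {"dx":0.1,"dy":-0.035,"dz":-1.0,"wx":0,"wy":0,"wz":0},
    {"dx":0.23,"dy":-0.08,"dz":-1.0,"wx":0,"wy":0,"wz":0},
  ],
)

```text
time_s: 5.97
eef_pos: [0.5273, 0.1322, 0.0404]
eef_rot: [0.286, 0.159, 0.944, -0.052]
wrist_force: [-1.0, -0.6, -1.0]
opening: -0.001
grasp_force: 0.0
```

>>> servo_tool(
  steps=[
    {"dx":0.02,"dy":-0.007,"dz":0,"wx":0,"wy":0,"wz":0},
    {"dx":0.04,"dy":-0.014,"dz":0,"wx":0,"wy":0,"wz":0},
    {"dx":0.06,"dy":-0.021,"dz":0,"wx":0,"wy":0,"wz":0},
    {"dx":0.07,"dy":-0.024,"dz":0,"wx":0,"wy":0,"wz":0},
    {"dx":0.07,"dy":-0.024,"dz":0,"wx":0,"wy":0,"wz":0},
  ],
)

```text
time_s: 6.38
eef_pos: [0.5386, 0.1308, 0.0471]
eef_rot: [0.291, 0.159, 0.942, -0.05]
wrist_force: [-2.3, -0.5, 0.1]
opening: 0.001
grasp_force: 0.4
```

>>> servo_tool(
  steps=[
    {"dx":0.006,"dy":-0.002,"dz":0,"wx":0,"wy":0,"wz":0},
    {"dx":0.012,"dy":-0.004,"dz":0,"wx":0,"wy":0,"wz":0},
    {"dx":0.018,"dy":-0.006,"dz":0,"wx":0,"wy":0,"wz":0},
    {"dx":0.02,"dy":-0.007,"dz":0,"wx":0,"wy":0,"wz":0},
    {"dx":0.02,"dy":-0.007,"dz":0,"wx":0,"wy":0,"wz":0},
  ],
)

```text
time_s: 6.8
eef_pos: [0.541, 0.1301, 0.0465]
eef_rot: [0.291, 0.159, 0.942, -0.05]
wrist_force: [-1.5, 0.6, 1.4]
opening: -0.0
grasp_force: 0.9
```

>>> servo_tool(
  steps=[
    {"dx":0.006,"dy":-0.002,"dz":0,"wx":0,"wy":0,"wz":0},
    {"dx":0.012,"dy":-0.004,"dz":0,"wx":0,"wy":0,"wz":0},
    {"dx":0.018,"dy":-0.006,"dz":0,"wx":0,"wy":0,"wz":0},
    {"dx":0.02,"dy":-0.007,"dz":0,"wx":0,"wy":0,"wz":0},
    {"dx":0.02,"dy":-0.007,"dz":0,"wx":0,"wy":0,"wz":0},
  ],
)

```text
time_s: 7.22
eef_pos: [0.5429, 0.1291, 0.0463]
eef_rot: [0.291, 0.159, 0.942, -0.05]
wrist_force: [-0.3, -0.4, -0.3]
opening: 0.001
grasp_force: 0.0
```

>>> servo_tool(
  steps=[
    {"dx":0.006,"dy":-0.002,"dz":0,"wx":0,"wy":0,"wz":0},
    {"dx":0.012,"dy":-0.004,"dz":0,"wx":0,"wy":0,"wz":0},
    {"dx":0.018,"dy":-0.006,"dz":0,"wx":0,"wy":0,"wz":0},
    {"dx":0.02,"dy":-0.007,"dz":0,"wx":0,"wy":0,"wz":0},
    {"dx":0.02,"dy":-0.007,"dz":0,"wx":0,"wy":0,"wz":0},
  ],
)

```text
time_s: 7.63
eef_pos: [0.5439, 0.1288, 0.046]
eef_rot: [0.29, 0.159, 0.942, -0.05]
wrist_force: [-7.9, 2.8, 5.7]
opening: -0.0
grasp_force: 3.9
```

>>> servo_tool(
  steps=[
    {"dx":0.006,"dy":-0.002,"dz":0,"wx":0,"wy":0,"wz":0},
    {"dx":0.012,"dy":-0.004,"dz":0,"wx":0,"wy":0,"wz":0},
    {"dx":0.015,"dy":-0.005,"dz":0,"wx":0,"wy":0,"wz":0},
    {"dx":0.015,"dy":-0.005,"dz":0,"wx":0,"wy":0,"wz":0},
    {"dx":0.015,"dy":-0.005,"dz":0,"wx":0,"wy":0,"wz":0},
  ],
)

```text
time_s: 8.05
eef_pos: [0.5441, 0.1287, 0.0458]
eef_rot: [0.29, 0.159, 0.942, -0.05]
wrist_force: [-18.5, 6.4, 16.0]
opening: 0.001
grasp_force: 10.0
```

The drawer is at a firm stop about 11 mm past the roller peak. I'll back off and raise, then check the plate edge and measure the guard rim from both views.

>>> servo_tool(
  steps=[
    {"dx":-0.15,"dy":0.052,"dz":0,"wx":0,"wy":0,"wz":0},
    {"dx":-0.3,"dy":0.105,"dz":0.1,"wx":0,"wy":0,"wz":0},
    {"dx":-0.4,"dy":0.14,"dz":0.4,"wx":0,"wy":0,"wz":0},
    {"dx":-0.4,"dy":0.14,"dz":0.7,"wx":0,"wy":0,"wz":0},
    {"dx":-0.4,"dy":0.14,"dz":1.0,"wx":0,"wy":0,"wz":0},
  ],
)

```text
time_s: 8.47
eef_pos: [0.5048, 0.1425, 0.1465]
eef_rot: [0.29, 0.158, 0.943, -0.05]
wrist_force: [1.6, 0.1, -0.0]
opening: 0.0
grasp_force: 0.0
```

>>> servo_tool(
  steps=[
    {"dx":0,"dy":0,"dz":0.25,"wx":0,"wy":0,"wz":0},
    {"dx":0,"dy":0,"dz":0.5,"wx":0,"wy":0,"wz":0},
    {"dx":0,"dy":0,"dz":0.75,"wx":0,"wy":0,"wz":0},
    {"dx":0,"dy":0,"dz":1.0,"wx":0,"wy":0,"wz":0},
    {"dx":0,"dy":0,"dz":1.0,"wx":0,"wy":0,"wz":0},
  ],
)

```text
time_s: 8.88
eef_pos: [0.5092, 0.1428, 0.2531]
eef_rot: [0.295, 0.159, 0.941, -0.048]
wrist_force: [0.5, 0.2, 1.6]
opening: 0.001
grasp_force: 0.0
```

Run:
```python
from h import *
c=cam('top');s=cam('side')
g=cv2.cvtColor(c['frame'],cv2.COLOR_RGB2GRAY).astype(np.float32)
yaw=-.335;ex=np.array([np.cos(yaw),np.sin(yaw),0]);ey=np.array([-ex[1],ex[0],0]);O=np.array([.634,.0959,0])
print([(int(round(x*1000)),int(np.mean([cv2.getRectSubPix(g,(1,1),tuple(map(float,proj(c,O+ex*x+ey*y+[0,0,.092]))))[0,0] for y in(-.06,-.03,.05,.08)]))) for x in np.arange(-.1,-.064,.002)])
sb=cv2.cvtColor(s['frame'],cv2.COLOR_RGB2BGR)[130:190,290:350];tb=cv2.cvtColor(c['frame'],cv2.COLOR_RGB2BGR)[140:200,258:318]
cv2.imwrite('pics/g.png',np.hstack([cv2.resize(k,None,fx=6.5,fy=6.5,interpolation=cv2.INTER_CUBIC) for k in(tb,sb)]))
print(ctrl.get_obs()['eef_pos'])
```

```text
[(-100, 128), (-98, 128), (-96, 127), (-94, 125), (-92, 114), (-90, 141), (-88, 202), (-86, 230), (-84, 231), (-82, 230), (-80, 230), (-78, 230), (-76, 214), (-74, 196), (-72, 215), (-70, 228), (-68, 228), (-66, 228)]
[0.50680037 0.14216204 0.24768415]
```

View pics/g.png

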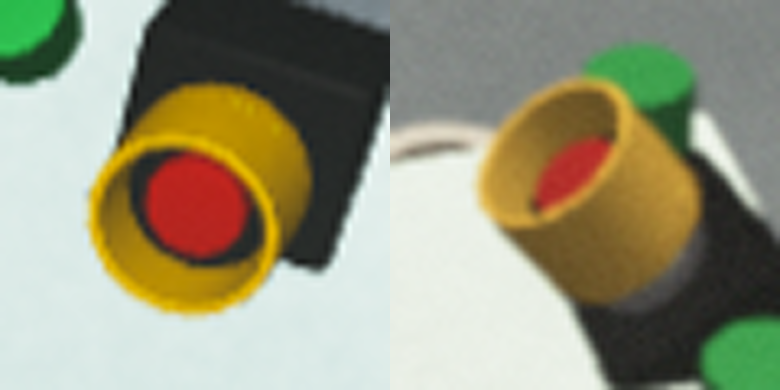

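The top view shows the drawer seated, with its plate edge at -89 mm. The rim centre is at (286.0,173.9) in the top view and (315.1,153.0) in the side view, so the stem is out about 10 mm. Next I move to a point on the button's axis, about 60 mm off its top.

>>> servo_tool(
  steps=[
    {"dx":0.2,"dy":-0.07,"dz":-0.06,"wx":0,"wy":0,"wz":0},
    {"dx":0.4,"dy":-0.14,"dz":-0.12,"wx":0,"wy":0,"wz":0},
    {"dx":0.6,"dy":-0.21,"dz":-0.19,"wx":0,"wy":0,"wz":0},
    {"dx":0.8,"dy":-0.29,"dz":-0.27,"wx":0,"wy":0,"wz":0},
    {"dx":0.98,"dy":-0.36,"dz":-0.33,"wx":0,"wy":0,"wz":0},
  ],
)

```text
time_s: 9.4
eef_pos: [0.6039, 0.1053, 0.2101]
eef_rot: [0.289, 0.159, 0.943, -0.05]
wrist_force: [-0.6, 1.2, 0.7]
opening: 0.001
grasp_force: 0.0
```

```bash
cat >> h.py <<'E'
def ax():
    o=ctrl.get_obs();yaw=-.335;ex=np.array([np.cos(yaw),np.sin(yaw),0]);ey=np.array([-ex[1],ex[0],0])
    a=-ex*np.sin(.6)+np.array([0,0,np.cos(.6)]);S=np.array([.634,.0959,.125])+ex*.03
    from scipy.spatial.transform import Rotation as R
    q=o['eef_rot'];z=R.from_quat(np.r_[q[1:],q[0]]).as_matrix()[:,2]
    d=o['eef_pos']-S;L=d@a;off=d-L*a
    print('t',o['time_s'],'pos',o['eef_pos'].round(4),'L',L.round(4),'off',off.round(4),'lat',(off@ey).round(4),'ang',np.arccos(-z@a).round(3),'F',o['wrist_force'].round(1),(o['wrist_force']@a).round(1))
E
python3 -c "
from h import *
cam('top');ax()"
```

```text
t 9.45 pos [0.6058 0.1039 0.2095] L 0.1032 off [-0.0015 -0.0012 -0.0007] lat -0.0017 ang 0.005 F [ 0.6 -2.9  0.6] -0.4
```

>>> servo_tool(
  steps=[
    {"dx":0.04,"dy":-0.01,"dz":-0.056,"wx":0,"wy":0,"wz":0},
    {"dx":0.08,"dy":-0.02,"dz":-0.112,"wx":0,"wy":0,"wz":0},
    {"dx":0.12,"dy":-0.03,"dz":-0.168,"wx":0,"wy":0,"wz":0},
    {"dx":0.16,"dy":-0.042,"dz":-0.225,"wx":0,"wy":0,"wz":0},
    {"dx":0.2,"dy":-0.053,"dz":-0.28,"wx":0,"wy":0,"wz":0},
  ],
)

```text
time_s: 9.87
eef_pos: [0.624, 0.1011, 0.1845]
eef_rot: [0.291, 0.159, 0.942, -0.05]
wrist_force: [0.1, -0.3, -0.7]
opening: 0.003
grasp_force: 0.0
```

```bash
python3 -c "
from h import *
c=cam('top');s=cam('side');ax()
sb=cv2.cvtColor(s['frame'],cv2.COLOR_RGB2BGR)[110:190,270:350];tb=cv2.cvtColor(c['frame'],cv2.COLOR_RGB2BGR)[140:220,248:328]
cv2.imwrite('pics/g2.png',np.hstack([cv2.resize(k,None,fx=5,fy=5,interpolation=cv2.INTER_CUBIC) for k in(tb,sb)]))"
```

```text
t 9.9667 pos [0.6238 0.1007 0.1839] L 0.0719 off [-0.0002  0.0013 -0.0004] lat 0.0012 ang 0.003 F [ 0.7 -0.  -0.3] -0.7
```

View pics/g2.png

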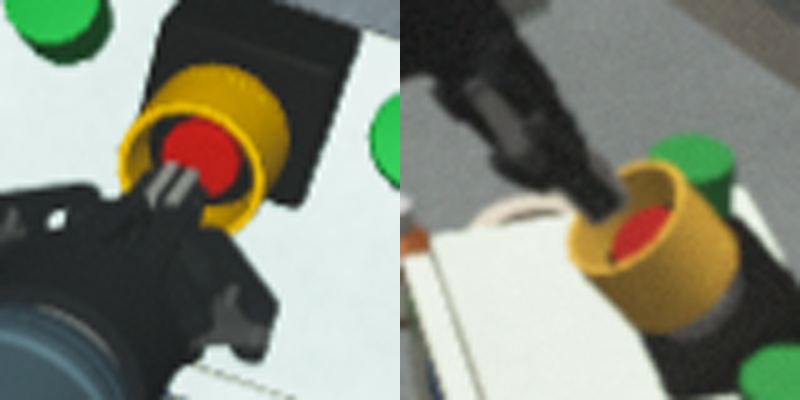

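The top view shows the shut fingers entering the cup's mouth at (175,175), near its centre at (193,170). The side view at (600,215) agrees. Now I move in along the axis.

>>> servo_tool(
  steps=[
    {"dx":0.02,"dy":-0.01,"dz":-0.03,"wx":0,"wy":0,"wz":0},
    {"dx":0.04,"dy":-0.02,"dz":-0.065,"wx":0,"wy":0,"wz":0},
    {"dx":0.065,"dy":-0.03,"dz":-0.1,"wx":0,"wy":0,"wz":0},
    {"dx":0.085,"dy":-0.04,"dz":-0.13,"wx":0,"wy":0,"wz":0},
    {"dx":0.1,"dy":-0.047,"dz":-0.155,"wx":0,"wy":0,"wz":0},
  ],
)

```text
time_s: 10.38
eef_pos: [0.6344, 0.0959, 0.1695]
eef_rot: [0.291, 0.159, 0.942, -0.05]
wrist_force: [-0.3, -0.2, -0.1]
opening: -0.001
grasp_force: 0.0
```

```bash
python3 -c "
from h import *
ax()"
```

```text
t 10.3833 pos [0.6344 0.0959 0.1695] L 0.0535 off [ 0.0005 -0.      0.0004] lat 0.0002 ang 0.001 F [-0.3 -0.2 -0.1] 0.0
```

>>> servo_tool(
  steps=[
    {"dx":0.006,"dy":-0.002,"dz":-0.01,"wx":0,"wy":0,"wz":0},
    {"dx":0.013,"dy":-0.005,"dz":-0.02,"wx":0,"wy":0,"wz":0},
    {"dx":0.02,"dy":-0.007,"dz":-0.03,"wx":0,"wy":0,"wz":0},
    {"dx":0.027,"dy":-0.009,"dz":-0.041,"wx":0,"wy":0,"wz":0},
    {"dx":0.032,"dy":-0.011,"dz":-0.05,"wx":0,"wy":0,"wz":0},
  ],
)

```text
time_s: 10.8
eef_pos: [0.6374, 0.095, 0.1649]
eef_rot: [0.291, 0.159, 0.942, -0.05]
wrist_force: [-2.0, -0.4, 2.1]
opening: 0.001
grasp_force: 1.4
```

```bash
python3 -c "
from h import *
ax()"
```

```text
t 10.8 pos [0.6374 0.095  0.1649] L 0.0479 off [0.0006 0.     0.0004] lat 0.0002 ang 0.001 F [-2.  -0.4  2.1] 2.7
```

>>> servo_tool(
  steps=[
    {"dx":0.006,"dy":-0.002,"dz":-0.01,"wx":0,"wy":0,"wz":0},
    {"dx":0.012,"dy":-0.004,"dz":-0.018,"wx":0,"wy":0,"wz":0},
    {"dx":0.018,"dy":-0.006,"dz":-0.027,"wx":0,"wy":0,"wz":0},
    {"dx":0.023,"dy":-0.008,"dz":-0.036,"wx":0,"wy":0,"wz":0},
    {"dx":0.027,"dy":-0.009,"dz":-0.041,"wx":0,"wy":0,"wz":0},
  ],
)

```text
time_s: 11.22
eef_pos: [0.6401, 0.094, 0.1607]
eef_rot: [0.291, 0.159, 0.942, -0.05]
wrist_force: [-4.0, 0.0, 4.2]
opening: -0.001
grasp_force: 2.6
```

>>> servo_tool(
  steps=[
    {"dx":0.004,"dy":-0.001,"dz":-0.006,"wx":0,"wy":0,"wz":0},
    {"dx":0.008,"dy":-0.003,"dz":-0.012,"wx":0,"wy":0,"wz":0},
    {"dx":0.012,"dy":-0.004,"dz":-0.018,"wx":0,"wy":0,"wz":0},
    {"dx":0.016,"dy":-0.006,"dz":-0.025,"wx":0,"wy":0,"wz":0},
    {"dx":0.016,"dy":-0.006,"dz":-0.025,"wx":0,"wy":0,"wz":0},
  ],
)

```text
time_s: 11.63
eef_pos: [0.6411, 0.0938, 0.1595]
eef_rot: [0.291, 0.159, 0.942, -0.05]
wrist_force: [-19.5, 0.1, 19.6]
opening: -0.006
grasp_force: 13.5
```

```bash
python3 -c "
from h import *
ax()"
```

```text
t 11.6333 pos [0.6411 0.0938 0.1595] L 0.0412 off [0.0007 0.0001 0.0004] lat 0.0003 ang 0.002 F [-19.5   0.1  19.6] 26.6
```

Bottomed out: the force jumped from 6 N to 27 N. I hold for about 1 s, then withdraw along the axis.

>>> servo_tool(
  steps=[
    {"dx":0,"dy":0,"dz":0,"wx":0,"wy":0,"wz":0},
    {"dx":0,"dy":0,"dz":0,"wx":0,"wy":0,"wz":0},
    {"dx":0,"dy":0,"dz":0,"wx":0,"wy":0,"wz":0},
    {"dx":0,"dy":0,"dz":0,"wx":0,"wy":0,"wz":0},
    {"dx":0,"dy":0,"dz":0,"wx":0,"wy":0,"wz":0},
  ],
)

```text
time_s: 12.05
eef_pos: [0.641, 0.0938, 0.1595]
eef_rot: [0.291, 0.159, 0.942, -0.05]
wrist_force: [-19.7, 1.0, 19.5]
opening: -0.002
grasp_force: 13.3
```

>>> servo_tool(
  steps=[
    {"dx":0,"dy":0,"dz":0,"wx":0,"wy":0,"wz":0},
    {"dx":0,"dy":0,"dz":0,"wx":0,"wy":0,"wz":0},
    {"dx":0,"dy":0,"dz":0,"wx":0,"wy":0,"wz":0},
    {"dx":0,"dy":0,"dz":0,"wx":0,"wy":0,"wz":0},
    {"dx":0,"dy":0,"dz":0,"wx":0,"wy":0,"wz":0},
  ],
)

```text
time_s: 12.47
eef_pos: [0.641, 0.0938, 0.1595]
eef_rot: [0.291, 0.159, 0.942, -0.05]
wrist_force: [-20.3, 1.6, 18.9]
opening: -0.001
grasp_force: 13.3
```

>>> servo_tool(
  steps=[
    {"dx":-0.053,"dy":0.019,"dz":0.083,"wx":0,"wy":0,"wz":0},
    {"dx":-0.13,"dy":0.046,"dz":0.2,"wx":0,"wy":0,"wz":0},
    {"dx":-0.21,"dy":0.074,"dz":0.33,"wx":0,"wy":0,"wz":0},
    {"dx":-0.29,"dy":0.102,"dz":0.45,"wx":0,"wy":0,"wz":0},
    {"dx":-0.37,"dy":0.13,"dz":0.57,"wx":0,"wy":0,"wz":0},
  ],
)

```text
time_s: 12.88
eef_pos: [0.6044, 0.1067, 0.2155]
eef_rot: [0.291, 0.159, 0.942, -0.049]
wrist_force: [-0.1, -0.1, 0.6]
opening: -0.001
grasp_force: 0.0
```

>>> servo_tool(
  steps=[
    {"dx":-0.15,"dy":0.05,"dz":0.1,"wx":0,"wy":0,"wz":0},
    {"dx":-0.3,"dy":0.1,"dz":0.2,"wx":0,"wy":0,"wz":0},
    {"dx":-0.45,"dy":0.16,"dz":0.3,"wx":0,"wy":0,"wz":0},
    {"dx":-0.6,"dy":0.21,"dz":0.4,"wx":0,"wy":0,"wz":0},
    {"dx":-0.7,"dy":0.25,"dz":0.4,"wx":0,"wy":0,"wz":0},
  ],
)

```text
time_s: 13.3
eef_pos: [0.5349, 0.1322, 0.2574]
eef_rot: [0.293, 0.159, 0.942, -0.049]
wrist_force: [0.2, -0.8, 0.4]
opening: 0.0
grasp_force: 0.0
```

```bash
python3 -c "
from h import *
c=cam('top');s=cam('side');ax()
a=cv2.cvtColor(c['frame'],cv2.COLOR_RGB2BGR)[110:290,185:385];b=cv2.cvtColor(s['frame'],cv2.COLOR_RGB2BGR)[110:290,220:420]
cv2.imwrite('pics/end.png',cv2.resize(np.hstack([a,b]),None,fx=2,fy=2))"
```

```text
t 13.4 pos [0.5339 0.1323 0.2551] L 0.1845 off [-0.0301  0.012  -0.0221] lat 0.0014 ang 0.001 F [ 0.5  0.2 -0.2] -0.4
```

View pics/end.png

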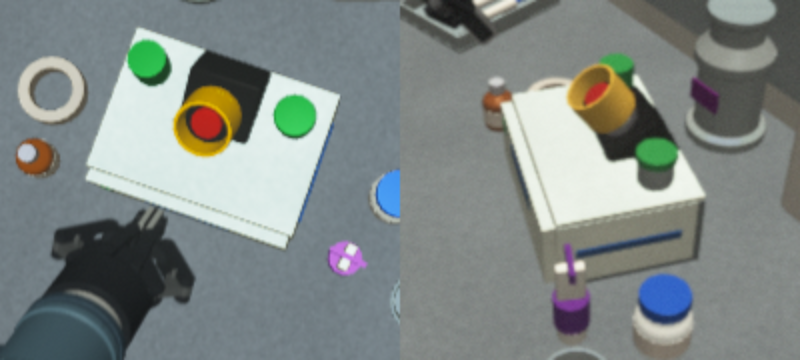

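The drawer is shut, the guard is where it was (207,122), the button is back up, and the bystanders haven't moved.

```bash
python3 -c "
from bench import workorder
print(workorder.hand_in())"
```

```text
the job is handed in; nothing more can be done
None
```

The filter drawer is shut past its detent, and the leak-test button was pressed fully down for about a second and sprang back; nothing else moved, and the job is handed in (no verdict was returned).

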